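Hang the catch basket and hold the tea gate at the index

ROBOT

A 6-joint arm with a two-finger parallel gripper is mounted at the origin on the work surface. World frame = base frame: x ahead of the robot, y to its left, z up, the work surface at z = 0. Lengths are in m, angles in rad, forces in N, time in s.
With the tool pointing down it reaches from about 0.35 to 0.85 m from the base axis. Payload 8.1 kg.
Tool frame: the origin (TCP) lies midway between the tips of the shut fingers; the grasp point (between the pads) lies 19 mm behind it (arm.tcp_to_grasp is the distance from the TCP to the grasp point, in m); z points along the fingers, y is the direction in which the jaws open and shut (so a half turn about z gives the same grasp; the last joint's range is limited). The gripper opens to 93 mm and grips with 3 to 60 N. Pads are 15 mm wide; open, the fingers measure 128 mm over their backs; the gripper's body (75 mm by 188 mm) begins 65 mm behind the grasp point.
Start: joints at [-1.426, 0.13, 1.488, -0, 1.523, -0.085], TCP at [0.137, -0.584, 0.219] pointing down, gripper open.
Joint ranges: [-2.96, 2.96], [-0.89, 2.26], [0.02, 2.5], [-1.34, 4.48], [0, 2.73], [-2.66, 2.66]. Speed limits (rad/s): [2.39, 2.39, 2.79, 3.14, 3.14, 3.14].

INTERFACE

Orientations are given as [roll, pitch, yaw] about the fixed x, y, z axes, in that order (R = Rz(yaw) Ry(pitch) Rx(roll)).
In Python, from station import telemetry, optics, arm gives the robot as it stands.
- The arm moves only by the shell command python3 -m jog 'ROWS' [OPENING] [FORCE]. ROWS is JSON, a list of rows, each an object of numbers: "dx", "dy", "dz": the shift along the world's x, y, z in m; "roll": the turn about the world's z in degrees. In form: [{"dx": .., "dy": .., "dz": .., "roll": ..}, ...]. A call has 1 to 5 rows; each row shifts and turns the commanded pose from where the row before left it; what a row does not reach is not made up. A row lasts 1/8 s, in which the tool goes at most 62.5 mm and 10.7 degrees, less where a joint would pass 70% of its speed; a pose out of reach is approached as far as the arm can. A call with a gripper value outside its range is refused whole. OPENING is the closure, from -1 (fully open) to 1 (shut), set as the call begins (- or left out, the last holds). The fingers move at their own pace and stop on an object; FORCE is the grip in N (left out, the last holds). Time passes only in rows, so rows that do not move let the fingers close. It gives the time, the measured TCP pose, the force and the opening at its end, in the units of the state.
- telemetry.read_state(): the state, without advancing time (a new reading comes with each control period).
- optics.camera(name): name is "scene" or "top"; returns a dict with "color" (420x560x3 uint8, red, green, blue), "camera_matrix" (3x3 intrinsics, pixels), "xyz" and "attitude" of the camera in the world. Camera axes: x right, y down, z forward; pixel columns grow to the right and rows downward; lengths in m; the calibration is good to about 2 mm. A picture is of the moment at which its call begins. There is no depth.
- arm.close_job(): hands the job in, once; it reports no verdict.
Trained networks look in the newest picture that a camera, given by its name, has taken for a name from the list of things; names that differ only in an ending like _2 or _b are one class to them, and where a whole thing is asked for, a point or a joint stands for the part that bears it (a point fixed in the world has none). Each returns a list of dicts, best first, with "confidence" (0 to 1); they miss things now and then, are a little off and sometimes report something else, mostly with a low value. They report only what shows in the picture. A call takes as long as a camera call.
- optics.search_frame(query, camera): "bbox" ([left, top, width, height] in pixels, round what is visible of it).
- optics.cut_out(query, camera): "pixels" (420x560 bool, what is visible of it) and "bbox" ([left, top, width, height] in pixels, round what is visible of it).
- optics.landmark_of(query, camera): "xy" ([column, row] in pixels: a listed point, or the origin of a listed thing).
The state is a dict: "t": time; "qpos": joint angles; "dq": joint speeds; "tau": joint torques, N m; "eef_pos": TCP position; "tcp_rot": TCP orientation; "contact_force": force on the tool from outside, world axes, zero at the start; "moment": the same for the moment, N m; "width": opening from 0.0 (shut) to 1.0 (fully open).
Only numpy, scipy, OpenCV 4.12 (cv2) and the standard library are available. Lean on these libraries where they do the work, as an engineer would, in place of code of your own. Each camera call takes 0.05 s, during which the arm holds its last target. There are 200 camera calls.

TASK

The leaf-tea dispenser is empty and its outlet is about to be brushed out: first hang the catch basket by its handle on the two-prong hook on the dispenser's right side, beside the chute and let go of it. Then pull the spring-return gate on the opposite side out until its pointer is level with the index clip on the rail, keep it there for at least three seconds, and finish still holding it there, since it shuts by itself when released. Leave the mugs, kettle and bowl where they stand.

Things in the scene. Friction and masses are not known exactly. Their poses are not given: they have to be found in the camera images.
- dispenser: fixed tea dispenser: base 120 (x) x 250, 12 high, white tower 120 (x) x 130 (y), 202 high, clear hopper (radius 54) with lid to 340 high. Origin: on the table under the tower's centre; z up; hook and chute are on the -y side (face y = -65; chute to y = -91, 105 to 145 high); the gate pulls out towards +y (face y = 65) on two 10 thick rails at x = -24 and 24, tops 150 high, ending at a bar at y = 266
- hook: two-prong steel hook on the dispenser's -y side; its x axis is the dispenser's +y. Origin midway between the prongs, at y = -145 of the dispenser, 176 high, where the basket's bar comes to lie. Prongs: 8 thick rods at y = -42 and 42, flat valley x = -10 to 10, outer tips at x = -32 rise 26 above the origin; behind they rise to the tower (z = 28). The bar passes over the tips from outside (prongs under it), then down into the valley
- basket: loose steel catch basket, open box 76 (x) x 130 (y) x 55 high, about 0.2 kg, with a rigid upright bail handle in its y-z plane: legs at y = -61 and +61, straight top bar along y. It stands on the table at the start. Origin: centre of its underside, z up
- basket_bar (a point): middle of the basket handle's top bar (round, 9 thick, straight for 100 along the basket's y, with a black flat-sided grip sleeve round its middle, 14 (x) x 40 (y) x 20 high, centred here), 140 above the basket's underside, 85 above the rim; same axes as the basket. Once hung it is 4.5 above the hook's origin level
- gate_grip (a point): foot of the gate's black upright grip plate, 36 (x) x 14 (y) x 50 high, same axes as the dispenser. The point is the centre of its underside, 158 above the table, on a carriage 40 x 30 x 10 that rides on the rails; shut, it stands 150 from the dispenser's centre towards +y, 85 clear of the tower. Its top is 208 above the table
- gate (a joint): how far the gate is pulled out, m: 0 shut, grows along the dispenser's +y, end stop at 0.085. A spring pulls it shut with about 3.6 N at 0, growing by 1.2 N per 10 mm (about 9.6 N at 50 mm)
- gate_pointer (a point): top middle of the gate's small steel pointer, a fin 3 thick (y) on the carriage's +x side, 35 from the grip plate's centre line in x, level with it in y, 167 above the table; moves with the gate
- index: small steel index clip fixed on the rail at x = 24 (away from the robot), 30 to 65 beyond the shut gate's pointer. Origin: top middle of its upright fin, 3 thick (y), 167 high; same axes as the dispenser. The gate is at the mark when pointer and fin are level along the dispenser's y; the pointer may reach it without touching anything
- mug_a: pink mug, radius 38, 70 high, on the fixed green tray; bystander. Origin under its centre
- mug_b: a second such mug on the tray; bystander
- kettle: steel kettle, radius 86, 211 high with its black arch handle, spout to -x; bystander. Origin under its centre
- bowl: white bowl, radius 50, 50 high; bystander. Origin under its centre

How it is judged:
On the way, in this order (a step that is already met when the one before it is completed fails the run):
1. the basket hangs by its bar on the hook, let go of and calm, with the gate still shut (x of basket_bar in the frame of hook between -0.022 and 0.03 m and y of basket_bar in the frame of hook between -0.03 and 0.03 m and z of basket_bar in the frame of hook between -0.004 and 0.02 m and angle between basket's own z axis and vertical below 0.2 rad and contact force between basket and hook above 0.8 N and linear speed of basket below 0.08 m/s and contact force between basket and the arm below 0.05 N and contact force between basket and the fingers below 0.05 N and value of joint gate below 0.006 m), for 0.3 s.
2. the gate is held by the fingers with its pointer level with the index clip (within 5 mm) for 2.5 s (y of gate_pointer in the frame of index between -0.005 and 0.005 m and contact force between the fingers and gate above 2 N), for 2.5 s.
At the end, for the whole second after the job is handed in: Basket bar lies in both prongs (within 22 mm in front, 30 mm behind or beside the hook origin, -4 to +20 mm in height), basket within 0.2 rad of upright, calm, not touched. Gate still, pointer within 5 mm of the index, fingers pushing it with over 2 N (all of step 2 and x of basket_bar in the frame of hook between -0.022 and 0.03 m and y of basket_bar in the frame of hook between -0.03 and 0.03 m and z of basket_bar in the frame of hook between -0.004 and 0.02 m and angle between basket's own z axis and vertical below 0.2 rad and contact force between basket and hook above 0.8 N and linear speed of basket below 0.08 m/s and contact force between basket and the arm below 0.05 N and contact force between basket and the fingers below 0.05 N and velocity of joint gate between -0.01 and 0.01 m/s); the arm keeps its last pose, push and grip.
It fails at once if a mug, the kettle or the bowl is shifted by more than 30 mm or tipped (distance of any of mug_a, mug_b, kettle, bowl from where it was at the start of the episode above 0.03 m or angle between any of mug_a, mug_b, kettle, bowl's own z axis and vertical above 0.5 rad).
It also fails if it takes over 70 s, if anything falls off the work surface, if the arm or the gripper's body presses on something with over 40 N, if the wrist force passes 120 N, or if a joint passes its speed limit or range.

## Working session

There is one attempt and no reset: what is moved stays moved. The work goes in short steps, Python scripts to look and compute and a shell command to move; the robot and the scene stay as the last step left them, time stands still between calls to the robot, and variables do not carry over. Pictures are saved under pics/ and viewed, about 8 in all and at most 12, crops included, and the job is handed in when it is done.

View pics/t0.png

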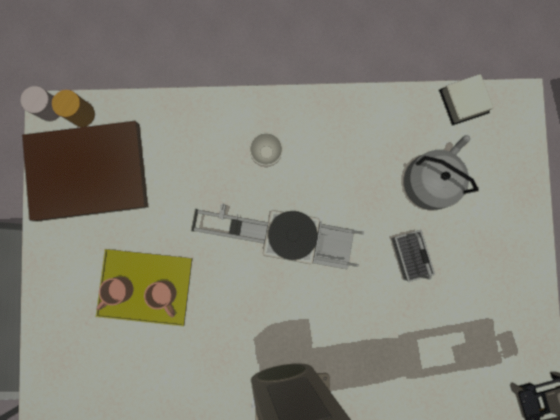

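View pics/s0.png

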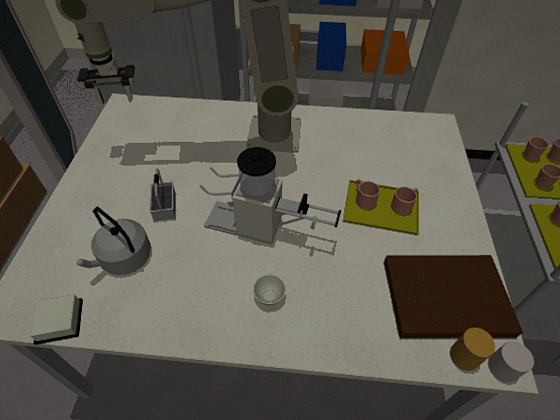

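The top view shows the basket at about (413,255) and the kettle behind it at (438,180). The dispenser is at (292,235), with the hook prongs to its right ending near (360,233) and (356,265). The gate plate is at (235,227) and the index at about (225,210). I'll enlarge these areas.

```bash
python3 - <<'E'
from h import *
a=cv2.imread('pics/t0.png')[:,:,::-1];s=cv2.imread('pics/s0.png')[:,:,::-1]
f=lambda i,x,y,w,h:cv2.convertScaleAbs(cv2.resize(i[y:y+h,x:x+w],(400,300),interpolation=cv2.INTER_CUBIC),alpha=1.5)
save("c1.png",np.vstack([np.hstack([f(a,380,220,80,60),f(a,185,190,80,60)]),np.hstack([f(s,130,160,80,60),f(s,270,180,80,60)])]))
save("c2.png",np.vstack([np.hstack([f(a,295,215,80,60),f(a,250,200,80,60)]),np.hstack([f(s,190,145,80,60),f(s,220,185,80,60)])]))
E
```

```text
(no output)
```

View pics/c1.png

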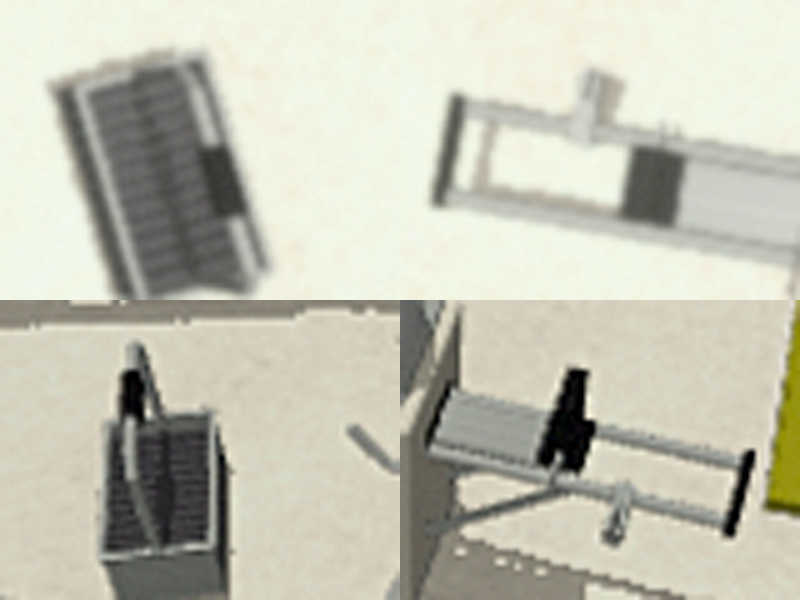

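View pics/c2.png

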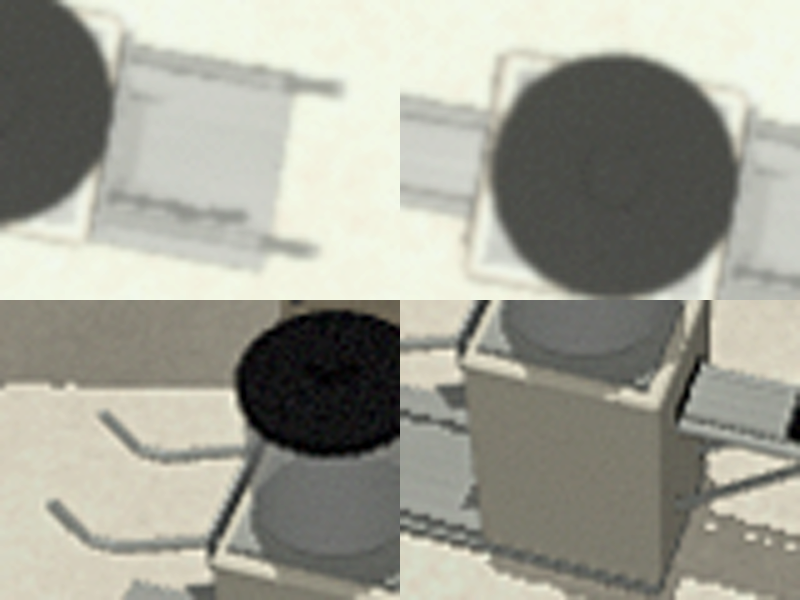

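The crops give clear features: the prong tips, the rail end bar, the lid, the gate plate, and the basket bar with its sleeve at top (424,256). I'll fit the dispenser and basket poses to these.

```bash
cat > fit.py <<'E'
from h import *
from scipy.optimize import least_squares
S=cam("scene");T=cam("top")
def P(p,l): c,s=np.cos(p[2]),np.sin(p[2]); return np.array([p[0]+c*l[0]-s*l[1],p[1]+s*l[0]+c*l[1],l[2]])
def fit(obs,x0):
    f=lambda p:np.concatenate([proj(C,P(p,l))-uv for C,l,uv in obs])
    r=least_squares(f,x0,loss='soft_l1');print(r.x.round(4),f(r.x).reshape(-1,2).round(1).tolist());return r.x
if __name__=="__main__":
    D=fit([(T,(.042,-.177,.202),(362.5,232.6)),(T,(-.042,-.177,.202),(358,265)),(T,(.030,.266,.15),(196.4,209)),(T,(-.030,.266,.15),(193,231)),(T,(0,0,.34),(293,235)),
     (S,(0,0,.34),(255,161.6)),(S,(-.042,-.177,.202),(210.6,167.4)),(S,(.042,-.177,.202),(200.6,185.6)),(S,(-.03,.266,.15),(339.6,211)),(S,(.03,.266,.15),(336.6,226.4)),
     (T,(0,.15,.208),(236,227.4)),(S,(0,.15,.208),(305.6,194.4))],[.5,0,.0])
    B=fit([(T,(0,0,.150),(424.4,256.2)),(T,(.038,-.065,.055),(431,253+20)),(T,(-.038,.065,.055),(390.5,237)),(T,(.038,.065,.055),(421,230.5)),
     (S,(0,0,.14),(156.4,178.5)),(S,(.038,.065,.055),(173,209.5)),(S,(-.038,.065,.055),(172.4,182.6)),(S,(.038,-.065,.055),(150.5,210.6))],[.445,-.365,.2])
    print("hook",P(D,(0,-.145,.176)),"grip",P(D,(0,.15,.158)),"bar",P(B,(0,0,.14)),B[2],D[2])
    for C,n,uv in((T,'T',(224.4,205)),(S,'S',(315,218)),(T,'Tnet',(218.2,204.8)),(S,'Snet',(311.7,218.9))):
        w=atz(C,uv,.167)-P(D,(0,0,.167)); c,s=np.cos(D[2]),np.sin(D[2]); print(n,"index in D",(c*w[0]+s*w[1]).round(4),(-s*w[0]+c*w[1]).round(4))
    print("ptr px",proj(T,P(D,(.035,.15,.167))),proj(S,P(D,(.035,.15,.167))))
E
python3 fit.py
```

```text
[ 0.5038 -0.0067 -0.2   ] [[0.5, -0.1], [-0.3, 0.2], [-1.4, -0.1], [-2.2, -0.0], [0.3, 0.0], [0.0, -6.3], [-1.3, -0.2], [-1.6, -0.5], [0.4, -0.4], [-0.3, -1.3], [-2.6, -1.1], [-2.5, 2.8]]
[ 0.4441 -0.3576 -1.2866] [[-0.4, 0.2], [2.2, 0.5], [2.8, 1.2], [-2.7, -0.4], [0.3, 1.4], [-22.0, 2.4], [1.0, 26.1], [0.7, -25.9]]
hook [ 0.4750088 -0.1487661  0.176    ] grip [0.5336088  0.14035505 0.158     ] bar [ 0.44406481 -0.35758225  0.14      ] -1.2866133689325312 -0.19997422085030878
T index in D 0.0525 0.1881
S index in D 0.0357 0.199
Tnet index in D 0.0502 0.2043
Snet index in D 0.042 0.1902
ptr px [237.40372028 214.02757   ] [299.50462453 214.16483467]
```

```bash
python3 - <<'E'
from fit import *
B=fit([(T,(0,0,.150),(424.4,256.2)),(T,(.038,-.065,.055),(433,273)),(T,(-.038,.065,.055),(390.5,237)),(T,(.038,.065,.055),(421,230.5)),
 (S,(0,0,.14),(156.4,178.5)),(S,(-.038,.065,.055),(173,209.5)),(S,(.038,.065,.055),(150.5,210.6)),(S,(-.038,-.065,.055),(172.4,182.6))],[.445,-.365,-1.28])
print(P(B,(0,0,.14)),tri(S,(156.4,178.5),T,(424.6,256.2)),atz(T,(418,235),.14),atz(T,(430,276),.14))
D=[.5038,-.0067,-.2]
for C,n,uv in((T,'T',(224.4,205)),(S,'S',(312.4,226)),(T,'T pt',(238.6,216)),(S,'Spt',(301.6,213))):
    w=atz(C,uv,.167)-P(D,(0,0,.167)); c,s=np.cos(D[2]),np.sin(D[2]); print(n,"in D",(c*w[0]+s*w[1]).round(4),(-s*w[0]+c*w[1]).round(4))
E
```

```text
[ 0.4446 -0.3582 -1.3141] [[-0.2, -0.1], [-0.1, 0.8], [3.5, 0.5], [-1.8, -0.4], [0.1, 1.5], [-0.4, -0.4], [-0.2, 1.2], [0.2, -0.4]]
[ 0.44460926 -0.35815667  0.14      ] (array([ 0.4441212 , -0.35850969,  0.14707213]), np.float64(0.0030078812742765832)) [ 0.50123956 -0.34756296  0.14      ] [ 0.39134083 -0.37408349  0.14      ]
T in D 0.0525 0.1881
S in D 0.0678 0.1986
T pt in D 0.0304 0.146
Spt in D 0.0286 0.1551
```

```bash
python3 -m jog '[{"dx":0.047,"dy":0.033,"roll":1},{"dx":0.047,"dy":0.033},{"dx":0.047,"dy":0.033},{"dx":0.047,"dy":0.033},{"dx":0.047,"dy":0.033}]' -1; python3 -m jog '[{"dx":0.047,"dy":0.033},{"dx":0.0255,"dy":0.028},{"dz":-0.02},{},{}]'
python3 - <<'E'
from h import *
S=cam("scene");T=cam("top")
st=telemetry.read_state();print(st["eef_pos"],st["tcp_rot"],st["t"])
f=lambda i,x,y,w,h:cv2.convertScaleAbs(cv2.resize(i[y:y+h,x:x+w],(400,300),interpolation=cv2.INTER_CUBIC),alpha=1.5)
save("p1.png",np.hstack([f(S[0],110,120,120,90),f(T[0],360,200,120,90)]))
E
```

```text
[ 0.13668374 -0.58422938  0.21862622] [-3.14158938e+00  1.24872314e-05  2.29825083e-01] 1.4invalid input at $[0]: expected keys dx, dy, dz, roll
invalid input at $[0]: expected keys dx, dy, dz, roll
```

View pics/p1.png

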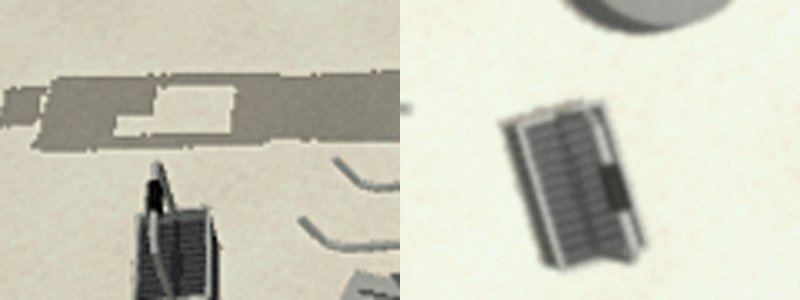

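The robot did not move because every row needs all four keys. The picture still shows the basket untouched (5 pictures viewed). I'll resend the moves.

```bash
python3 -m jog '[{"dx":0.047,"dy":0.033,"dz":0,"roll":1},{"dx":0.047,"dy":0.033,"dz":0,"roll":0},{"dx":0.047,"dy":0.033,"dz":0,"roll":0},{"dx":0.047,"dy":0.033,"dz":0,"roll":0},{"dx":0.047,"dy":0.033,"dz":0,"roll":0}]' -1; python3 -m jog '[{"dx":0.047,"dy":0.033,"dz":0,"roll":0},{"dx":0.0255,"dy":0.028,"dz":0,"roll":0},{"dx":0,"dy":0,"dz":-0.02,"roll":0},{"dx":0,"dy":0,"dz":0,"roll":0},{"dx":0,"dy":0,"dz":0,"roll":0}]'
python3 - <<'E'
from h import *
S=cam("scene");T=cam("top")
st=telemetry.read_state();print(st["eef_pos"],st["tcp_rot"],st["t"])
f=lambda i,x,y,w,h:cv2.convertScaleAbs(cv2.resize(i[y:y+h,x:x+w],(400,300),interpolation=cv2.INTER_CUBIC),alpha=1.5)
save("p2.png",np.hstack([f(S[0],110,120,120,90),f(T[0],360,200,120,90)]))
E
```

```text
t: 2.02
eef_pos: [0.3731, -0.418, 0.2189]
tcp_rot: [3.141, -0.0, 0.247]
contact_force: [0.5, -0.6, 0.8]
width: 0.996
t: 2.65
eef_pos: [0.4432, -0.359, 0.1984]
tcp_rot: [-3.141, 0.001, 0.246]
contact_force: [-0.4, 0.1, 0.3]
width: 1.001
[ 0.4435761  -0.35931445  0.19914488] [ 3.14096103e+00 -2.27021045e-04  2.45541958e-01] 2.75
```

View pics/p2.png

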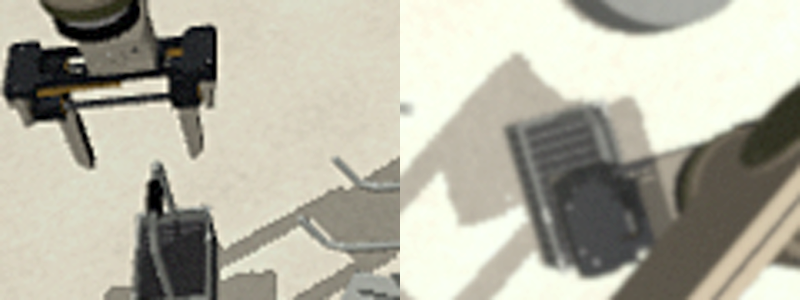

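The fingers straddle the bar (tips at crop (85,165) and (197,158), bar at (155,180)). I'll go down and grip.

```bash
python3 -m jog '[{"dx":0.001,"dy":0.001,"dz":-0.04,"roll":0},{"dx":0,"dy":0,"dz":-0.037,"roll":0},{"dx":0,"dy":0,"dz":0,"roll":0}]' ; python3 -m jog '[{"dx":0,"dy":0,"dz":0,"roll":0},{"dx":0,"dy":0,"dz":0,"roll":0},{"dx":0,"dy":0,"dz":0,"roll":0},{"dx":0,"dy":0,"dz":0,"roll":0},{"dx":0,"dy":0,"dz":0,"roll":0}]' 1 35
python3 -m jog '[{"dx":0,"dy":0,"dz":0,"roll":0},{"dx":0,"dy":0,"dz":0.01,"roll":0},{"dx":0,"dy":0,"dz":0.03,"roll":0},{"dx":0,"dy":0,"dz":0.04,"roll":0},{"dx":0,"dy":0,"dz":0.03,"roll":0}]'
```

```text
t: 3.12
eef_pos: [0.443, -0.3561, 0.1187]
tcp_rot: [-3.137, 0.003, 0.246]
contact_force: [0.3, 0.4, 0.7]
width: 1.002
t: 3.75
eef_pos: [0.4452, -0.3572, 0.1218]
tcp_rot: [3.141, -0.0, 0.247]
contact_force: [-0.7, -0.1, 0.4]
width: 0.515
t: 4.38
eef_pos: [0.4456, -0.3576, 0.2344]
tcp_rot: [3.14, -0.001, 0.247]
contact_force: [-0.5, -0.8, -0.2]
width: 0.014
```

The fingers had not finished closing when I lifted, so the width of 0.014 means nothing was gripped. I'll look at the basket.

```bash
python3 - <<'E'
from h import *
S=cam("scene");T=cam("top")
f=lambda i,x,y,w,h:cv2.convertScaleAbs(cv2.resize(i[y:y+h,x:x+w],(400,300),interpolation=cv2.INTER_CUBIC),alpha=1.5)
save("p3.png",np.hstack([f(S[0],110,120,120,90),f(T[0],360,200,120,90)]))
for n in("scene","top"): print(optics.landmark_of("basket_bar",n)[:2],optics.landmark_of("basket",n)[:1])
E
```

```text
[{'xy': [156.9, 178.0], 'confidence': 0.9}] []
[{'xy': [422.8, 257.9], 'confidence': 0.88}] [{'xy': [412.9, 252.5], 'confidence': 0.91}]
```

View pics/p3.png

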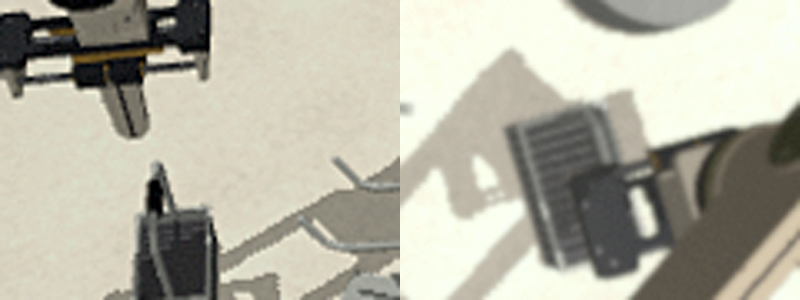

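The basket has not moved: its bar is still at scene (157,178). I'll reopen, go back down, and wait long enough for the fingers to close (7 pictures viewed).

```bash
Z='x'; python3 -m jog '[{"dx":0,"dy":0,"dz":0,"roll":0},{"dx":0,"dy":0,"dz":0,"roll":0},{"dx":0,"dy":0,"dz":0,"roll":0},{"dx":0,"dy":0,"dz":0,"roll":0},{"dx":0,"dy":0,"dz":0,"roll":0}]' -1
python3 -m jog '[{"dx":0,"dy":0,"dz":0,"roll":0},{"dx":0,"dy":0,"dz":0,"roll":0},{"dx":0,"dy":0,"dz":0,"roll":0},{"dx":0,"dy":0,"dz":0,"roll":0},{"dx":0,"dy":0,"dz":-0.02,"roll":0}]'
python3 -m jog '[{"dx":0,"dy":0,"dz":-0.05,"roll":0},{"dx":0,"dy":0,"dz":-0.04,"roll":0}]'
python3 -m jog '[{"dx":0,"dy":0,"dz":0,"roll":0},{"dx":0,"dy":0,"dz":0,"roll":0},{"dx":0,"dy":0,"dz":0,"roll":0},{"dx":0,"dy":0,"dz":0,"roll":0},{"dx":0,"dy":0,"dz":0,"roll":0}]' 1 35
python3 -m jog '[{"dx":0,"dy":0,"dz":0,"roll":0},{"dx":0,"dy":0,"dz":0,"roll":0},{"dx":0,"dy":0,"dz":0,"roll":0},{"dx":0,"dy":0,"dz":0,"roll":0},{"dx":0,"dy":0,"dz":0,"roll":0}]'
```

```text
t: 5.3
eef_pos: [0.4452, -0.3573, 0.2317]
tcp_rot: [3.142, -0.0, 0.247]
contact_force: [0.3, 0.3, -0.1]
width: 0.492
t: 5.92
eef_pos: [0.4461, -0.3581, 0.2129]
tcp_rot: [3.138, -0.002, 0.247]
contact_force: [0.5, -0.0, 0.8]
width: 0.99
t: 6.18
eef_pos: [0.4443, -0.3564, 0.1183]
tcp_rot: [-3.14, 0.001, 0.247]
contact_force: [0.7, -0.3, -0.5]
width: 1.001
t: 6.8
eef_pos: [0.4456, -0.3576, 0.1226]
tcp_rot: [3.14, -0.001, 0.247]
contact_force: [0.3, 0.2, 0.8]
width: 0.512
t: 7.42
eef_pos: [0.445, -0.357, 0.1212]
tcp_rot: [-3.141, 0.0, 0.247]
contact_force: [-0.4, -0.2, -1.8]
width: 0.15
```

Gripped: the width is 0.15, which matches 14 mm. Next I lift, turn −25.6°, and go to a point 100 mm outside the hook.

```bash
python3 -m jog '[{"dx":0,"dy":0,"dz":0.015,"roll":0},{"dx":0,"dy":0,"dz":0.03,"roll":0},{"dx":0,"dy":0,"dz":0.035,"roll":0},{"dx":0,"dy":0,"dz":0.035,"roll":0},{"dx":0,"dy":0.01,"dz":0,"roll":-5}]'
python3 -m jog '[{"dx":0.003,"dy":0.025,"dz":0,"roll":-7},{"dx":0.004,"dy":0.03,"dz":0,"roll":-7},{"dx":0.003,"dy":0.03,"dz":0,"roll":-6.6},{"dx":0,"dy":0.015,"dz":0,"roll":0},{"dx":0,"dy":0,"dz":0,"roll":0}]'
python3 - <<'E'
from h import *
S=cam("scene");T=cam("top")
st=telemetry.read_state();print(st["eef_pos"],st["tcp_rot"],st["contact_force"],st["width"])
f=lambda i,x,y,w,h:cv2.convertScaleAbs(cv2.resize(i[y:y+h,x:x+w],(400,300),interpolation=cv2.INTER_CUBIC),alpha=1.5)
save("p4.png",np.hstack([f(S[0],150,90,120,90),f(T[0],310,190,120,90)]))
E
```

```text
t: 8.05
eef_pos: [0.4467, -0.349, 0.2421]
tcp_rot: [3.135, -0.005, 0.158]
contact_force: [0.0, 0.1, -2.4]
width: 0.148
t: 8.68
eef_pos: [0.4554, -0.2469, 0.2373]
tcp_rot: [3.141, -0.001, -0.196]
contact_force: [-1.1, 0.0, -3.1]
width: 0.149
[ 0.45517689 -0.24793268  0.23698819] [ 3.14090335e+00 -4.36971489e-04 -1.97933154e-01] [-0.36924193  0.47646462 -2.85208226] 0.1435924440952136
```

View pics/p4.png

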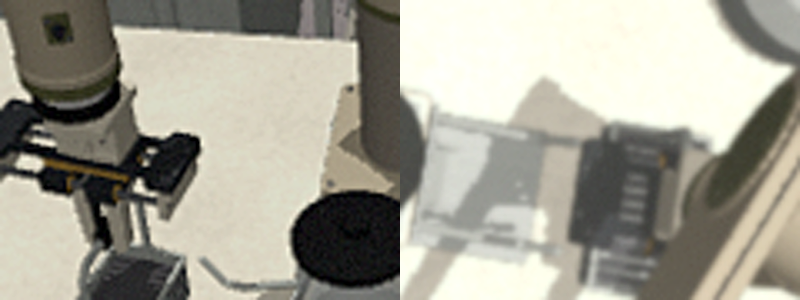

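The basket is held level and lined up with the prongs, and the bar is well above the tips. I'll move in 92 mm, then lower.

```bash
python3 -m jog '[{"dx":0.0046,"dy":0.0225,"dz":0,"roll":0},{"dx":0.0046,"dy":0.0225,"dz":0,"roll":0},{"dx":0.0046,"dy":0.0225,"dz":0,"roll":0},{"dx":0.0045,"dy":0.0225,"dz":0,"roll":0},{"dx":0,"dy":0,"dz":0,"roll":0}]'
python3 -m jog '[{"dx":0,"dy":0,"dz":-0.02,"roll":0},{"dx":0,"dy":0,"dz":-0.02,"roll":0},{"dx":0,"dy":0,"dz":-0.015,"roll":0},{"dx":0,"dy":0,"dz":-0.01,"roll":0},{"dx":0,"dy":0,"dz":0,"roll":0}]'
python3 - <<'E'
from h import *
S=cam("scene");T=cam("top")
st=telemetry.read_state();print(st["eef_pos"],st["tcp_rot"],st["contact_force"],st["width"])
f=lambda i,x,y,w,h:cv2.convertScaleAbs(cv2.resize(i[y:y+h,x:x+w],(400,300),interpolation=cv2.INTER_CUBIC),alpha=1.5)
save("p5.png",np.hstack([f(S[0],170,120,100,75),f(T[0],310,190,100,75)]))
E
```

```text
t: 9.4
eef_pos: [0.4736, -0.1571, 0.2365]
tcp_rot: [-3.141, 0.0, -0.198]
contact_force: [-0.7, -0.1, -1.3]
width: 0.149
t: 10.02
eef_pos: [0.4728, -0.1571, 0.1705]
tcp_rot: [-3.141, 0.002, -0.2]
contact_force: [0.4, 1.4, -2.1]
width: 0.149
[ 0.47379014 -0.15736449  0.17208745] [ 3.14145177e+00 -6.86701327e-04 -1.99523459e-01] [-0.51750284  0.7315916  -2.02162619] 0.14500819910705456
```

View pics/p5.png

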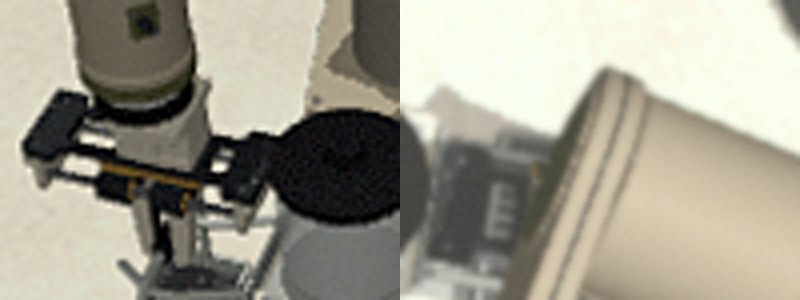

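The bar is between the prongs and the force still shows only the basket's weight. I'll lower until it unloads.

```bash
python3 -m jog '[{"dx":0,"dy":0,"dz":-0.006,"roll":0},{"dx":0,"dy":0,"dz":0,"roll":0}]'
python3 -m jog '[{"dx":0,"dy":0,"dz":-0.004,"roll":0},{"dx":0,"dy":0,"dz":0,"roll":0}]'
```

```text
t: 10.38
eef_pos: [0.4741, -0.1569, 0.1661]
tcp_rot: [-3.141, -0.001, -0.199]
contact_force: [2.0, 2.0, -1.6]
width: 0.147
t: 10.62
eef_pos: [0.4754, -0.156, 0.1641]
tcp_rot: [-3.139, -0.004, -0.199]
contact_force: [2.8, 10.9, 8.8]
width: 0.145
```

Contact shows +9 N up and +11 N inward, so the bar sits at the foot of the tip slope, about 3 mm short. I'll nudge it inward and open partway.

```bash
python3 -m jog '[{"dx":0.001,"dy":0.005,"dz":0,"roll":0},{"dx":0,"dy":0,"dz":0,"roll":0},{"dx":0,"dy":0,"dz":0,"roll":0}]'
python3 -m jog '[{"dx":0,"dy":0,"dz":0,"roll":0},{"dx":0,"dy":0,"dz":0,"roll":0},{"dx":0,"dy":0,"dz":0,"roll":0},{"dx":0,"dy":0,"dz":0,"roll":0},{"dx":0,"dy":0,"dz":0,"roll":0}]' 0.1
python3 - <<'E'
from h import *
S=cam("scene");T=cam("top")
st=telemetry.read_state();print(st["eef_pos"],st["contact_force"],st["width"])
f=lambda i,x,y,w,h:cv2.convertScaleAbs(cv2.resize(i[y:y+h,x:x+w],(400,300),interpolation=cv2.INTER_CUBIC),alpha=1.5)
save("p6.png",np.hstack([f(S[0],170,130,100,75),f(T[0],310,190,100,75)]))
print([optics.landmark_of("basket_bar",n)[:2] for n in("scene","top")])
E
```

```text
t: 11.0
eef_pos: [0.4744, -0.1522, 0.1615]
tcp_rot: [-3.142, 0.0, -0.199]
contact_force: [0.2, 1.6, -0.6]
width: 0.148
t: 11.62
eef_pos: [0.4745, -0.1523, 0.1616]
tcp_rot: [3.142, -0.0, -0.2]
contact_force: [0.3, 0.4, -0.1]
width: 0.45
[ 0.47448962 -0.1522123   0.16162811] [ 0.05071496  0.83185257 -1.13348661] 0.4503991903226185
[[{'xy': [216.8, 184.4], 'confidence': 0.97}], []]
```

View pics/p6.png

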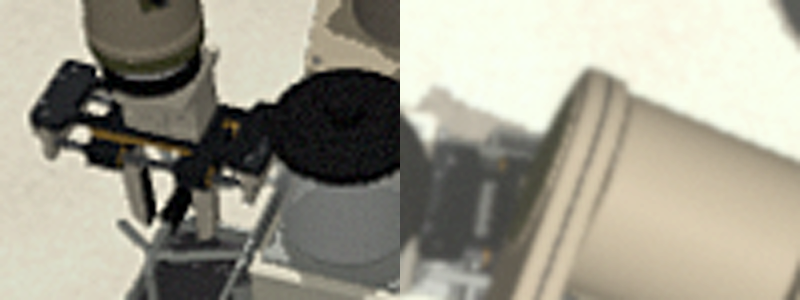

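The fingers are open on both sides of the sleeve and the bar lies in the prongs. I'll lift straight up.

```bash
python3 -m jog '[{"dx":0,"dy":0,"dz":0.01,"roll":0},{"dx":0,"dy":0,"dz":0.02,"roll":0},{"dx":0,"dy":0,"dz":0.03,"roll":0},{"dx":0,"dy":0,"dz":0.04,"roll":0},{"dx":0,"dy":0,"dz":0.045,"roll":0}]'
python3 -m jog '[{"dx":0,"dy":0,"dz":0.045,"roll":0},{"dx":0,"dy":0,"dz":0.035,"roll":0},{"dx":0.005,"dy":0.03,"dz":0,"roll":0},{"dx":0.009,"dy":0.045,"dz":0,"roll":0},{"dx":0.009,"dy":0.045,"dz":0,"roll":0}]' -1
python3 -m jog '[{"dx":0.009,"dy":0.045,"dz":0,"roll":0},{"dx":0.009,"dy":0.045,"dz":0,"roll":0},{"dx":0.009,"dy":0.045,"dz":0,"roll":0},{"dx":0.010,"dy":0.041,"dz":0,"roll":0},{"dx":0,"dy":0,"dz":0,"roll":0}]'
python3 - <<'E'
from h import *
S=cam("scene");T=cam("top")
st=telemetry.read_state();print(st["t"],st["eef_pos"],st["tcp_rot"],st["contact_force"],st["width"])
f=lambda i,x,y,w,h:cv2.convertScaleAbs(cv2.resize(i[y:y+h,x:x+w],(400,300),interpolation=cv2.INTER_CUBIC),alpha=1.5)
save("p7.png",np.vstack([np.hstack([f(S[0],180,140,80,60),f(T[0],310,215,80,60)]),np.hstack([f(S[0],270,180,80,60),f(T[0],185,190,80,60)])]))
for q in("basket_bar","index","gate_pointer"):print(q,[optics.landmark_of(q,n)[:2] for n in("scene","top")])
E
```

```text
t: 12.45
eef_pos: [0.4742, -0.1521, 0.3082]
tcp_rot: [-3.142, 0.0, -0.2]
contact_force: [2.3, 0.4, -0.2]
width: 0.448
t: 13.08
eef_pos: [0.4976, -0.0312, 0.3876]
tcp_rot: [-3.142, -0.001, -0.201]
contact_force: [1.1, 0.8, -0.5]
width: 0.939
t: 13.7
eef_pos: [0.5344, 0.1463, 0.3868]
tcp_rot: [-3.141, 0.0, -0.196]
contact_force: [0.7, -0.3, -0.5]
width: 0.998
13.8 [0.53441235 0.14384077 0.38705456] [ 3.14131516e+00 -2.85398307e-04 -1.98512312e-01] [ 0.36570185 -0.81071164  0.1735981 ] 0.9979918598956802
basket_bar [[{'xy': [215.8, 187.2], 'confidence': 0.96}], [{'xy': [346.6, 246.2], 'confidence': 0.77}]]
index [[{'xy': [313.2, 218.5], 'confidence': 0.42}], []]
gate_pointer [[{'xy': [301.3, 213.2], 'confidence': 0.57}, {'xy': [303.6, 206.9], 'confidence': 0.35}], []]
```

View pics/p7.png

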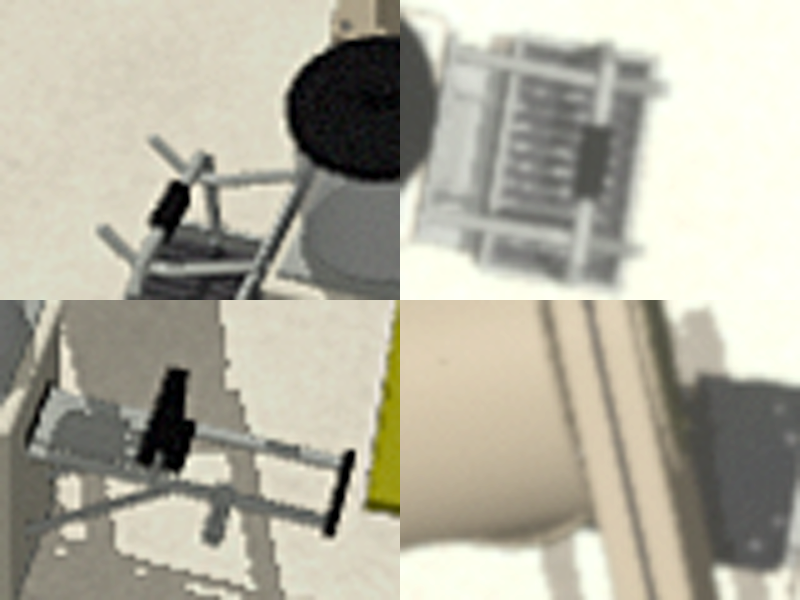

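The basket hangs with its bar across both prongs (sleeve at top (347,246)) and the arm is clear of it. Now I'll work out the index position from both cameras.

```bash
python3 - <<'E'
from fit import *
D=[.5038,-.0067,-.2]
def loc(w): w=w-P(D,(0,0,0));c,s=np.cos(D[2]),np.sin(D[2]);return np.round([c*w[0]+s*w[1],-s*w[0]+c*w[1],w[2]],4)
print("bar loc at .18",loc(atz(T,(346.6,246.2),.19)),loc(atz(S,(215.8,187.2),.1805)))
for l in((.05,.19,.167),(.04,.19,.167),(.024,.19,.15),(.06,.19,.167),(.05,.19,.14),(.05,.19,.12)): print(l,"T",proj(T,P(D,l)).round(1),"S",proj(S,P(D,l)).round(1))
a=cv2.imread('pics/t0.png');s=cv2.imread('pics/s0.png')
f=lambda i,x,y,w,h:cv2.convertScaleAbs(cv2.resize(i[y:y+h,x:x+w],(400,400),interpolation=cv2.INTER_NEAREST),alpha=1.3)
cv2.imwrite('pics/c3.png',np.hstack([f(a,210,195,40,40),f(s,290,195,40,40)]))
E
```

```text
bar loc at .18 [ 0.0008 -0.1433  0.19  ] [ 0.017  -0.1327  0.1805]
(0.05, 0.19, 0.167) T [223.5 205.8] S [311.  220.9]
(0.04, 0.19, 0.167) T [222.8 209.5] S [311.8 218.4]
(0.024, 0.19, 0.15) T [222.5 216. ] S [312.6 217.9]
(0.06, 0.19, 0.167) T [224.2 202.1] S [310.2 223.4]
(0.05, 0.19, 0.14) T [224.8 206.8] S [310.4 226.2]
(0.05, 0.19, 0.12) T [225.7 207.5] S [309.9 230.1]
```

View pics/c3.png

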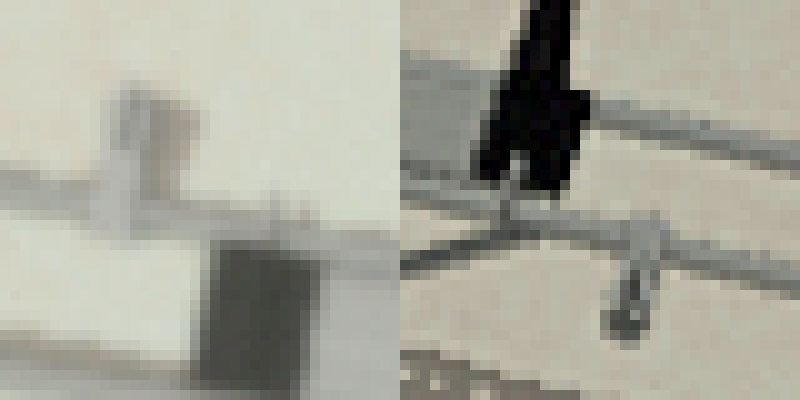

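I have now used all 12 pictures, so the rest is numeric. The enlarged crop shows the index clip at about top (222.5,206), with the shut pointer at about (238,216). That puts the mark at about 41 mm. While the gate is shut and visible, I'll collect several scene detections.

```bash
cat > m.py <<'E'
from fit import *
D=[.5038,-.0067,-.2]
def loc(w): w=w-P(D,(0,0,0));c,s=np.cos(D[2]),np.sin(D[2]);return np.round([c*w[0]+s*w[1],-s*w[0]+c*w[1]],4)
def meas(n,cams=("scene",)):
    for cn in cams:
        r={"index":[],"gate_pointer":[],"gate_grip":[]}
        for _ in range(n):
            C=cam(cn)
            for q in r:
                l=[k for k in optics.landmark_of(q,cn) if k["confidence"]>.3]
                if l:r[q].append(l[0]["xy"])
        for q,v in r.items():
            if v: m=np.median(v,0);print(cn,q,len(v),m.round(1),np.std(v,0).round(1),"D",loc(atz(C,m,.158 if q=="gate_grip" else .167)))
    st=telemetry.read_state();print(st["t"],st["eef_pos"],loc(st["eef_pos"]),st["contact_force"].round(1),st["width"])
E
python3 -c "
from m import *
meas(5)
C=S
for q in('index','gate_pointer'):
  for k in optics.cut_out(q,'scene')[:2]:print(q,k['confidence'],k['bbox'])
"
python3 -m jog '[{"dx":0,"dy":0,"dz":-0.05,"roll":0},{"dx":0,"dy":0,"dz":-0.05,"roll":0},{"dx":0,"dy":0,"dz":-0.05,"roll":0},{"dx":0,"dy":0,"dz":-0.04,"roll":0},{"dx":0,"dy":0,"dz":0,"roll":0}]'
```

```text
scene index 5 [314.2 219.6] [1.2 1.4] D [0.0424 0.1982]
scene gate_pointer 5 [302.2 215.7] [1.4 2. ] D [0.0384 0.1595]
scene gate_grip 4 [302.  206.6] [0.7 1.1] D [-0.004   0.1486]
15.3 [0.53448377 0.14377479 0.38660402] [0.0002 0.1536] [ 0.6 -0.8  0.5] 0.9986883178077862
index 0.61 [276.0, 197.3, 29.5, 20.4]
index 0.58 [309.5, 218.3, 7.5, 10.3]
gate_pointer 0.89 [280.1, 194.7, 30.9, 17.0]
t: 16.02
eef_pos: [0.5319, 0.1437, 0.1929]
tcp_rot: [3.14, 0.007, -0.199]
contact_force: [-0.1, 0.4, 0.7]
width: 1.001
```

Scene detections put the mark about 39 mm from the shut pointer, against 41–43 mm from the top view. I'll finish the descent and grip the plate.

```bash
python3 -m jog '[{"dx":0,"dy":0,"dz":-0.018,"roll":0},{"dx":0,"dy":0,"dz":-0.007,"roll":0},{"dx":0,"dy":0,"dz":0,"roll":0}]'
python3 -m jog '[{"dx":0,"dy":0,"dz":0,"roll":0},{"dx":0,"dy":0,"dz":0,"roll":0},{"dx":0,"dy":0,"dz":0,"roll":0},{"dx":0,"dy":0,"dz":0,"roll":0},{"dx":0,"dy":0,"dz":0,"roll":0}]' 1 40
python3 -m jog '[{"dx":0,"dy":0,"dz":0,"roll":0},{"dx":0,"dy":0,"dz":0,"roll":0},{"dx":0,"dy":0,"dz":0,"roll":0},{"dx":0,"dy":0,"dz":0,"roll":0},{"dx":0,"dy":0,"dz":0,"roll":0}]'
python3 -c "
from m import *
meas(1)"
```

```text
t: 16.4
eef_pos: [0.5346, 0.1437, 0.1719]
tcp_rot: [3.142, -0.0, -0.2]
contact_force: [-0.5, -0.7, 0.1]
width: 1.004
t: 17.02
eef_pos: [0.5345, 0.1438, 0.1717]
tcp_rot: [-3.142, -0.0, -0.2]
contact_force: [0.1, 0.6, 0.6]
width: 0.511
t: 17.65
eef_pos: [0.5344, 0.1433, 0.1716]
tcp_rot: [3.141, 0.0, -0.2]
contact_force: [-1.0, -3.9, 0.3]
width: 0.151
scene gate_pointer 1 [303.8 215.8] [0. 0.] D [0.0374 0.1643]
scene gate_grip 1 [302.8 205.3] [0. 0.] D [-0.0101  0.1495]
17.95 [0.53443776 0.14360185 0.17156685] [0.0002 0.1534] [-1.1 -4.8  0.4] 0.14903627332801944
```

The plate is gripped: the width is 0.15 and the spring pulls at about −4 to −5 N. I'll pull about 35 mm and measure.

```bash
python3 -m jog '[{"dx":0.0014,"dy":0.0068,"dz":0,"roll":0},{"dx":0.0028,"dy":0.0137,"dz":0,"roll":0},{"dx":0.0028,"dy":0.0137,"dz":0,"roll":0},{"dx":0,"dy":0,"dz":0,"roll":0},{"dx":0,"dy":0,"dz":0,"roll":0}]'
python3 -c "
from m import *
meas(4,('scene','top'))
S=cam('scene');save('g1.png',S[0]);T=cam('top');save('g1t.png',T[0])
np.set_printoptions(linewidth=200)
s0=cv2.imread('pics/s0.png',0)
for r in range(206,232):print(r,cv2.cvtColor(S[0],7)[r,300:322],s0[r,300:322])
"
```

```text
t: 18.58
eef_pos: [0.5414, 0.1774, 0.1716]
tcp_rot: [3.14, 0.0, -0.2]
contact_force: [-2.4, -6.7, 1.8]
width: 0.15
scene index 4 [313.6 220.8] [80.1 14.2] D [0.0475 0.1975]
scene gate_pointer 4 [315.1 216.8] [1.5 2.2] D [0.0312 0.1983]
scene gate_grip 4 [314.4 209. ] [1.6 0.7] D [-0.006   0.1881]
top gate_pointer 1 [423.8 183.9] [0. 0.] D [ 0.1993 -0.3213]
20.275 [0.54134778 0.17723998 0.17160319] [0.0003 0.1877] [-2.6 -6.4  2.5] 0.14730052628199394
206 [ 66  63  61 100 111  75  66  68  76  80  80  68  27   1   8   3   0  62  78  79  76  70] [  0   9   5   3   3   7   6   0   0  87  95  99 105 107 105 108 105 121 118 134 133 141]
207 [69 65 76 80 78 67 67 68 72 78 87 57 13  0  2  1  0 78 82 77 77 74] [  5   6   4   8   9   0   5   0  55  96  85  86  82  87  91  98 105 108 106 111  93 118]
208 [ 68  65 112 120 120  79  65  67  66  69  76  47  14   1  13   1  20  77  81  79  80  70] [  0   2   7   2   1   3  12   0 125 152 133 131 104 102  81  85  79  83  89  97 105 106]
209 [ 68  65 102 110 112  79  65  70  71  52  24  18  10   2   9   8  26  79  77  75  81  74] [  0   8   3   5   0  
[... 3393 characters left out ...]
4 147 150 116  88  64  66 124 146 148 146 144 142 143 142] [136 139 141 140 137 138 138 140 142 146 112  84  62  63 120 141 144 141 139 138 138 136]
229 [146 141 145 143 139 143 144 145 145 146 149 139 113 117 145 146 147 144 142 141 141 142] [139 137 139 137 135 137 139 141 141 142 145 136 110 112 142 143 143 140 139 136 139 136]
230 [149 143 142 140 141 144 144 144 144 145 146 148 148 150 149 148 146 145 144 143 141 144] [141 138 138 138 139 139 141 139 141 141 142 142 144 145 145 142 142 140 141 139 138 139]
231 [148 146 146 143 144 146 146 145 145 146 145 144 142 144 146 147 146 145 146 145 147 145] [141 143 142 140 139 142 142 141 141 142 140 140 139 140 142 142 140 140 141 141 140 140]
```

```bash
python3 -c "
import cv2,numpy as np
np.set_printoptions(linewidth=250)
t=cv2.imread('pics/t0.png',0);s=cv2.imread('pics/s0.png',0);g=cv2.imread('pics/g1.png',0);gt=cv2.imread('pics/g1t.png',0)
print('T0 cols 216..245')
for r in range(202,220):print(r,t[r,216:246])
print('s0 cols 294..309')
for r in range(207,219):print(r,s[r,294:310])
print('gT cols 212..241')
for r in range(202,220):print(r,gt[r,212:242])
"
```

```text
T0 cols 216..245
202 [159 159 159 157 157 157 155 155 157 158 158 158 160 160 161 160 161 162 162 161 161 160 161 162 162 162 162 162 161 160]
203 [160 159 159 159 157 154 147 140 147 151 154 156 160 161 160 160 161 161 162 161 162 161 161 161 161 162 161 161 162 161]
204 [159 160 160 158 154 148 135 122 128 134 143 149 155 159 160 161 162 161 161 160 161 161 161 161 161 162 162 162 162 162]
205 [159 160 161 157 147 139 125 113 121 113 118 128 142 151 157 162 162 162 161 161 160 161 162 162 162 161 161 161 161 162]
206 [158 159 160 157 147 137 123 117 124 108 111 118 124 135 152 160 162 162 161 161 160 162 161 162 161 162 161 160 162 162]
207 [158 158 160 158 146 134 117 120 124 109 110 116 119 129 150 161 162 162 162 162 161 161 161 162 162 163 161 161 161 162]
208 [158 159 160 157 145 130 114 121 120 107 110 117 121 136 152 160 162 161 160 162 162 162 162 161 161 161 161 161 162 162]
209 [159 159 159 157 147 129 119 124 115 108 112 118 126 146 159 161 160 160 161 161 161 162 161 161 160 161 161 162 162 161]
210 [160 159 157 153 146 138 134 129 111 108 114 119 129 151 161 161 161 16
[... 3626 characters left out ...]
2 133 128 112  97 104  84  60  53  55  60  64  64  65  65  70  80  88]
215 [128 128 125 114 106 121 131 132 128 110 100 119 131 133 130 118  99 100  86  65  54  54  53  54  55  57  58  65  77  83]
216 [128 127 126 118 109 120 130 132 130 117  99 115 130 132 132 122  98  92  90  73  57  54  53  50  51  50  53  56  63  67]
217 [127 125 126 120 114 118 128 133 132 123 101 108 126 132 133 126 102  91  97  83  62  54  53  55  54  53  52  53  56  59]
218 [125 125 126 123 112 109 124 131 133 127 104 101 123 132 134 129 110  89  94  84  66  59  59  66  67  67  65  60  59  62]
219 [126 125 125 122 115 110 123 132 133 128 110  98 120 131 133 131 117  92  83  85  72  60  66  80  85  86  82  75  72  71]
```

The saved pixels show the pointer fin at top column 237.0 (row 215) and the index fin at 222.7 (row 206). With the skew removed, that is 42.8 mm. The scene view gives about 43 mm, and the gate is now at about 36.7 mm, so I'll move 6.5 mm more and re-check in pixels.

```bash
python3 -m jog '[{"dx":0.0013,"dy":0.0064,"dz":0,"roll":0},{"dx":0,"dy":0,"dz":0,"roll":0},{"dx":0,"dy":0,"dz":0,"roll":0},{"dx":0,"dy":0,"dz":0,"roll":0}]'
python3 -c "
from m import *
np.set_printoptions(linewidth=250)
A=np.mean([cam('scene')[0].astype(float).mean(2) for _ in range(6)],0)
meas(4)
for r in range(207,231):print(r,A[r,304:324].round().astype(int))
"
```

```text
t: 20.88
eef_pos: [0.5427, 0.1835, 0.1716]
tcp_rot: [3.14, 0.0, -0.2]
contact_force: [-3.1, -7.3, 2.0]
width: 0.145
scene index 4 [313.6 221.4] [80.6 14. ] D [0.05   0.1979]
scene gate_pointer 4 [316.4 217.4] [0.7 1.1] D [0.0321 0.2026]
scene gate_grip 4 [315.4 210.6] [1.  0.6] D [-0.0004  0.1925]
22.075 [0.54264215 0.18347355 0.1715992 ] [0.0003 0.1941] [-2.3 -7.6  1.8] 0.14979129813081357
207 [76 65 62 65 66 65 73 78 81 63 22  2  4  4  0 77 80 76 75 75]
208 [109  91  81  68  64  66  69  74  79  53  13   4   2   4   3  75  79  76  77  67]
209 [111 110 117  82  66  68  69  52  54  29   4   5   6   4  17  77  81  77  77  67]
210 [ 98  71 100  78  67  69  74  36   2   1   4   5   4   2  18  72  72  74  79  73]
211 [80 69 63 64 66 70 72 35  7  4  3  7  4  2 18 32 14 68 95 87]
212 [104  78  66  66  67  71  54  17   2   4   3   4   4   5   3   1   1 110 100  93]
213 [ 63  65  66  66  68  71  36   6   3   3  29  21   8   5   3   0  63 151 110  89]
214 [ 69  63  63  63  65  71  35   6   4   1  63  46  12   3   2   0 111 150 105  86]
215 [ 78  59  66  60  78  70  34   5   1   0  72  38   3  
[... 617 characters left out ...]
 98  85  87]
223 [141 143 142 141 142 143 142  99  63  55  68  85 139 146 145 144 147 150 134 134]
224 [141 142 142 140 140 143 125  79  59  62  69 119 145 146 142 141 143 145 144 144]
225 [141 142 141 141 142 146 129  80  61  64  59 121 144 143 142 140 141 142 142 141]
226 [141 143 142 141 142 148  97  62  62  71  66 140 146 142 140 141 142 143 144 142]
227 [142 142 141 142 144 151 101  57  55  53  72 138 146 142 141 142 142 140 142 144]
228 [139 139 140 142 144 148 115  85  65  65 122 143 146 143 141 140 139 138 141 143]
229 [138 139 141 143 142 144 146 137 110 114 143 144 145 142 140 139 139 138 140 142]
230 [139 141 142 141 142 143 143 144 146 147 146 144 144 141 142 140 140 140 141 141]
```

The evidence on the remaining distance:
- **Pointer to fin, top view:** 42–43.5 mm.
- **Clip saddle against carriage centre:** 44.5 mm in the top view, 43.5 mm in the scene view.
- **Gate now:** about 41–43 mm, from the shift of its edge in the image and from the arm's travel.

The networks disagree and suggest about 4 mm of overshoot, with scattered detections. I'll add 1.5 mm, then hold.

```bash
python3 -m jog '[{"dx":0.0003,"dy":0.0015,"dz":0,"roll":0},{"dx":0,"dy":0,"dz":0,"roll":0},{"dx":0,"dy":0,"dz":0,"roll":0}]'
python3 -c "
from m import *
A=np.mean([cam('scene')[0].astype(float) for _ in range(5)],0).astype(np.uint8);A=cv2.cvtColor(A,cv2.COLOR_RGB2GRAY).astype(np.float32)
s0=cv2.imread('pics/s0.png',0).astype(np.float32)
# subpixel displacement of carriage+pointer (black with bright line): match shut template, shadow-robust via dark mask
b=lambda i:np.clip(i,0,70)
t=cv2.resize(b(s0[209:214,296:308]),None,fx=10,fy=10,interpolation=cv2.INTER_CUBIC)
a=cv2.resize(b(A[208:222,304:326]),None,fx=10,fy=10,interpolation=cv2.INTER_CUBIC)
r=cv2.matchTemplate(a,t,cv2.TM_CCOEFF_NORMED);_,v,_,l=cv2.minMaxLoc(r);sh=np.array([304-296+l[0]/10,208-209+l[1]/10]);print('shift px',sh,v)
for y in(.036,.040,.044,.048):print(y,(proj(S,P(D,(.02,.15+y,.155)))-proj(S,P(D,(.02,.15,.155)))).round(2))
T0=cv2.imread('pics/t0.png',0).astype(np.float32)
for r in(207,209,212,215,218):print(r,T0[r,190:203].astype(int))
for r in(222,225,228,231):print(r,T0[r,226:246].astype(int))
meas(3)
for q in('hook','basket_bar'):print(q,[[k for k in optics.landmark_of(q,n)[:1]] for n in('scene',)])
"
```

```text
t: 22.45
eef_pos: [0.5429, 0.185, 0.1716]
tcp_rot: [3.14, 0.0, -0.2]
contact_force: [-2.6, -7.8, 1.6]
width: 0.149
shift px [13.6  3. ] 0.8980233073234558
0.036 [11.23  2.64]
0.04 [12.48  2.94]
0.044 [13.74  3.23]
0.048 [15.    3.53]
207 [161 163 162 163 159 155 154 156 161 161 162 161 160]
209 [162 162 162 158 139 106  86 102 128 144 150 153 150]
212 [162 162 161 151 115  72  63  85 117 129 130 130 129]
215 [162 162 155 132  89  62  66 105 146 159 158 146 129]
218 [162 161 151 111  69  59  90 139 157 162 156 136 124]
222 [160 161 161 154 122  80  57  55  56  55  53  53  52  54  56  73 104 122
 123 121]
225 [162 161 157 139  97  63  55  54  56  53  51  50  54  54  62  89 122 134
 135 136]
228 [162 162 153 116  73  56  56  55  53  53  50  52  52  55  78 118 134 136
 136 137]
231 [128 128 114  83  59  54  54  55  53  50  51  53  55  59  86 120 135 136
 136 136]
scene index 3 [312.3 218.2] [46.6 16.5] D [0.0388 0.1914]
scene gate_pointer 3 [317.1 216.5] [0.3 1. ] D [0.0281 0.2039]
scene gate_grip 3 [315.3 209.4] [0.3 0.7] D [-0.0053  0.1912]
23.4 [0.54293572 0.18494828 0.1716093 ] [0.0003 0.1956] [-2.2 -7.9  1.7] 0.1497799466587124
hook [[{'xy': [212.2, 181.0], 'confidence': 0.49}]]
basket_bar [[{'xy': [215.5, 186.5], 'confidence': 0.65}]]
```

Image registration puts the gate at 43.6 mm. The carriage-centre line in the top view predicts the pointer at column 237.4, which confirms the dip I read as the pointer, so the mark is 42.8–43.9 mm. I'll hold for more than three seconds and hand in.

```bash
for i in 1 2 3 4 5 6; do python3 -m jog '[{"dx":0,"dy":0,"dz":0,"roll":0},{"dx":0,"dy":0,"dz":0,"roll":0},{"dx":0,"dy":0,"dz":0,"roll":0},{"dx":0,"dy":0,"dz":0,"roll":0},{"dx":0,"dy":0,"dz":0,"roll":0}]' | tr '\n' ' '; echo; done
python3 -c "
from station import arm
print(arm.close_job())"
```

```text
t: 24.12 eef_pos: [0.5429, 0.1849, 0.1716] tcp_rot: [3.14, 0.0, -0.2] contact_force: [-2.9, -7.7, 2.7] width: 0.149 
t: 24.75 eef_pos: [0.5429, 0.185, 0.1716] tcp_rot: [3.14, 0.0, -0.2] contact_force: [-2.6, -8.2, 1.7] width: 0.149 
t: 25.38 eef_pos: [0.5429, 0.185, 0.1716] tcp_rot: [3.14, 0.0, -0.2] contact_force: [-3.3, -8.5, 3.8] width: 0.149 
t: 26.0 eef_pos: [0.5429, 0.185, 0.1716] tcp_rot: [3.14, 0.0, -0.2] contact_force: [-3.1, -8.4, 1.7] width: 0.149 
t: 26.62 eef_pos: [0.543, 0.185, 0.1716] tcp_rot: [3.14, 0.0, -0.2] contact_force: [-2.4, -7.5, 2.7] width: 0.148 
t: 27.25 eef_pos: [0.543, 0.1849, 0.1716] tcp_rot: [3.14, 0.0, -0.2] contact_force: [-2.9, -8.5, 2.1] width: 0.149 
the job is handed in; nothing more can be done
None
```

I hung the basket on the two-prong hook and let go of it. I then pulled the gate to about 43.6 mm, held it there for about 4.8 s, and handed in at about 27 s still gripping it. No verdict came back, and I am less sure of the gate's alignment with the index than of the rest.

- **Basket:** the first grasp missed because I lifted before the fingers had closed. The basket had not moved, and the second grasp held. After release, a picture showed the bar across both prongs with the arm clear. A late scene detection still had the bar in the same place.
- **Gate hold:** the gate was steady, with about 8 N of pull on the gripped plate.
- **Index alignment:** my pixel measurements put the mark at 42.8–43.9 mm in the top view, and 43.5–44.5 mm from the clip's saddle against the carriage.
- **Checks that disagreed:**
    - The scene networks scattered widely. They put the mark at about 39–46 mm, and the last reading suggested the pointer was up to 12 mm past the index.
    - One scene pixel reading of the fin, taken about 1.5 mm before the final pull, suggested the pointer was 2–7 mm short.
    - I trusted the top-view geometry. I had used all 12 pictures, so I could not look at the final alignment.
- **Bystanders:** I kept the arm away from the mugs, kettle and bowl, but did not re-measure their positions at the end.

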